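# Fill the seasoning caddy

### The arm

A 6-joint arm with a two-finger parallel gripper is mounted at the origin on a cart in front of the work surface, level with it; the furniture and walls round the work are solid. World frame = base frame: x ahead of the robot, y to its left, z up, the work surface at z = 0. Lengths are in m, angles in rad, forces in N, time in s.
With the tool pointing down it reaches from about 0.375 to 0.975 m from the base axis. Payload 3.8 kg.
Tool frame: the origin (TCP) lies between the finger pads; the fingertips stand 19 mm ahead of it and the grasp point (between the pads) is the TCP (tip_extent is the distance from the TCP to the fingertips, in m); z points along the fingers, y is the line along which they close (so a half turn about z gives the same grasp; the last joint's range is limited). The gripper opens to 88 mm and grips with 3 to 60 N. Pads are 18 mm wide; open, the fingers measure 123 mm over their backs; the gripper's body (75 mm by 187 mm) begins 45 mm behind the grasp point.
Start: joints at [1.217, 0.264, 1.604, -0, 1.274, -0.037], TCP at [0.21, 0.641, 0.258] pointing down, gripper open.
Joint ranges: [-2.63, 2.63], [-0.94, 2.18], [0.31, 2.57], [-1.31, 4.45], [0, 2.66], [-2.55, 2.55]. Speed limits (rad/s): [2.57, 2.57, 3.14, 3.14, 3.14, 3.14].

### API

Orientations are given as a unit quaternion [w, x, y, z].
In Python, from rig import get_state, capture, close_job, look_for, outline_of, spot_point, tip_extent gives the robot as it stands.
- The arm moves only by the shell command python3 -m handwheel 'ROWS'. ROWS is JSON, a list of rows, each an object of numbers: "dx", "dy", "dz": the shift along the tool's x, y, z in m; "ax", "ay", "az": the turn, a rotation vector about the tool's x, y, z in units of 10 degrees (1.0 is 10 degrees); "fingers": the opening, from 0 (shut) to 1 (fully open). In form: [{"dx": .., "dy": .., "dz": .., "ax": .., "ay": .., "az": .., "fingers": ..}, ...]. A call has 1 to 20 rows; each row shifts and turns the commanded pose from where the row before left it, along the tool's axes as they then stand; what a row does not reach is not made up. A row lasts 1/8 s, in which the tool goes at most 62.5 mm and 10.7 degrees, less where a joint would pass 70% of its speed; a pose out of reach is approached as far as the arm can. A call is refused whole if a number of a shift passes 0.0625 or a number of a turn 1, either way. A call with a gripper value outside its range is refused whole. The fingers move at their own pace and stop on an object; the grip force is fixed at half the most. Time passes only in rows, so rows that do not move let the fingers close. It gives the time, the measured TCP pose, the force, the opening and the grip force at its end, in the units of the state.
- get_state(): the state, without advancing time (a new reading comes with each control period).
- capture(name): name is "side" or "top"; returns a dict with "img" (480x640x3 uint8, red, green, blue), "vfov" (degrees; the focal length in pixels is half the picture's height over the tangent of half this angle, whatever the lens; pixels are square), "cx", "cy" (the principal point, pixels), "rvec" (rotation vector, rad) and "tvec" (3), from world to camera coordinates, as OpenCV has them. Camera axes: x right, y down, z forward; pixel columns grow to the right and rows downward; lengths in m; the calibration is good to about 2 mm. A picture is of the moment at which its call begins. There is no depth.
- close_job(): hands the job in; it is judged then, once.
Trained networks look in the newest picture that a camera, given by its name, has taken for a name from the list of things; names that differ only in an ending like _2 or _b are one class to them, and where a whole thing is asked for, a point or a joint stands for the part that bears it (a point fixed in the world has none). Each returns a list of dicts, best first, with "conf" (0 to 1); they miss things now and then, are a little off and sometimes report something else, mostly with a low value. They report only what shows in the picture. A call takes as long as a camera call. They do not tell look-alikes from the thing itself.
- look_for(camera, thing): "point" ([x, y, z] in m, in world coordinates, good to about 4 mm: the middle of the surface that is visible of it).
- outline_of(camera, thing): "region" (480x640 bool, what is visible of it).
- spot_point(camera, thing): "point" ([x, y, z] in m, in world coordinates, good to about 4 mm: a listed point, or the origin of a listed thing).
The state is a dict: "t": time; "joint_positions": joint angles; "dq": joint speeds; "joint_torque": joint torques, N m; "tool_pos": TCP position; "eef_rot": TCP orientation; "wrist_force": force on the tool from outside, world axes, zero at the start; "ft_torque": the same for the moment, N m; "grip_width": finger opening in m; "grasp_force": force on a finger pad.
Only numpy, scipy, OpenCV 4.12 (cv2) and the standard library are available. Lean on these libraries where they do the work, as an engineer would, in place of code of your own. Each camera call takes 0.05 s, during which the arm holds its last target. There are 200 camera calls.

### The job

Fill the low wooden seasoning caddy on the worktop: set each of these four things, right way up, on the floor of its own pocket, left and right being as seen when looking across the caddy from its steel handle, which is on the near side. The garlic bulb goes in the far left pocket, the dome-topped shaker in the far right, the wide red-capped jar in the near left, and the taller, round-bodied one of the two yellow-capped jars in the near right. Leave the shorter, square-bodied yellow-capped jar, the lemon, the egg and the cork where they are, knock nothing over, and ignore similar things that stand by the back wall or beyond the sink.

Things in the scene. Friction and masses are not known exactly. Their poses are not given: they have to be found in the camera images.
- caddy: Wooden caddy fixed to the worktop, any yaw, 164x164 mm, 22 high; 2x2 open pockets 70x70; walls, divider, floor 8 thick; steel bar handle on one side, 40 out. Origin: centre of underside. -x = handle side, +y = left seen from the handle. Pocket centres mm: far left (39,39), far right (39,-39), near left (-39,39), near right (-39,-39). A wall shelf hangs 0.55 m over the worktop beyond x = 0.64 m.
- garlic_bulb: Bulb of garlic, 60 mm across at about 20 mm height, pointed stem on top, 59 mm high, about 0.04 kg. Origin: middle of the underside, z up through the stem. Belongs in the caddy's far left pocket.
- shaker: Small round glass shaker with dark contents and a domed grey metal top with holes, 44 mm diameter at 30 mm height tapering to about 32 at 65 mm, dome 34 mm diameter from 66 mm up, 90 mm high, about 0.1 kg; may lean 3 degrees. Origin: centre of the underside, z up. Belongs in the far right pocket.
- wide_jar: Wide glass jar, pale contents, rounded-square body 47x47 mm (55 across corners, so it fits its pocket at any yaw), round red screw cap 45 mm diameter from 76 mm up to the top at 97 mm; about 0.11 kg. Origin: centre of the underside, z up. Belongs in the near left pocket.
- round_jar: Slim glass jar with a round body, reddish contents, 42 mm diameter, 106 mm high; round yellow screw cap 41 mm diameter from 85 mm up to the top, with a green badge; about 0.11 kg. Origin: centre of the underside, z up. Belongs in the near right pocket.
- short_jar: Look-alike that stays where it is: glass jar with a rounded-square body 42x42 mm (49 across corners), green contents, 96 mm high, yellow cap with a dark blue badge. Origin: centre of the underside, z up.
- lemon_front: Lemon, 71 x 53 mm, 51 mm high. Stays where it lies. Origin: middle of the underside.
- brown_egg: Brown hen's egg lying on its side, 56 x 43 mm, 44 mm high. Stays where it lies. Origin: middle of the underside.
- stopper: Tapered bottle cork standing up, 25 mm diameter, 32 mm high. Stays where it stands. Origin: centre of the underside.
There are look-alikes about, which are no part of the job. Leave any pink look-alike of the round_jar alone. Leave any orange look-alike of the garlic_bulb alone.

How it is judged:
By the outcome, as a careful person would: the job done as asked, in the order asked, and still so for the second after the job is handed in, with the robot touching nothing.
It also fails if it takes over 102 s, if anything falls off the work surface, if the arm or the gripper's body presses on something with over 40 N, if the wrist force passes 120 N, or if a joint passes its speed limit or range.

## Working session

There is one attempt and no reset: what is moved stays moved. The work goes in short steps, Python scripts to look and compute and a shell command to move; the robot and the scene stay as the last step left them, time stands still between calls to the robot, and variables do not carry over. Pictures are saved under pics/ and viewed, at most 14 in all, crops included, and the job is handed in when it is done.

```bash
mkdir -p pics; ls; python3 - <<'E'
from rig import *
import cv2
print(get_state())
for c in ("side","top"):
    d=capture(c); cv2.imwrite(f"pics/{c}0.png",d["img"][:,:,::-1]); print(c,d["vfov"],d["cx"],d["cy"],d["rvec"],d["tvec"])
    for t in ["caddy","garlic_bulb","shaker","wide_jar","round_jar","short_jar","lemon_front","brown_egg","stopper"]:
        print(t,[(r["conf"].__round__(2),[round(float(v),3) for v in r["point"]]) for r in spot_point(c,t)])
E
```

```text
pics
{'t': 0.0, 'joint_positions': array([ 1.21710693e+00,  2.64722660e-01,  1.60534292e+00,  6.83049685e-07,
        1.27369878e+00, -3.68982798e-02]), 'dq': array([ 0.00033406,  0.00042129, -0.00095684, -0.00173291, -0.00069197,
        0.00037863]), 'joint_torque': array([ 4.30474329e-04, -5.02112103e+01, -3.56878746e+01,  7.29695521e-02,
        2.92337942e-02, -2.21336186e-04]), 'tool_pos': array([0.21004823, 0.64079558, 0.25642529]), 'eef_rot': array([-2.11035749e-04,  1.57734060e-01,  9.87481031e-01, -1.06515095e-03]), 'wrist_force': array([-0.12125513, -0.12639685,  0.49500143]), 'ft_torque': array([ 0.01336877,  0.06715631, -0.0068729 ]), 'grasp_force': 0.0, 'grip_width': 0.0881101568431401}
side 50.28499778651848 319.5311755792152 236.2727813356704 [ 0.15206501 -2.64297424  1.5620264 ] [0.43234883 0.02907515 1.37949232]
caddy [(0.62, [0.476, -0.042, 0.001])]
garlic_bulb [(0.66, [0.401, 0.362, -0.002])]
shaker [(0.56, [0.395, 0.252, -0.004]), (0.24, [0.529, 0.373, 0.005])]
wide_jar [(0.59, [0.519, -0.373, 0.0]), (0.39, [0.517, -0.234, 0.004])]
round_jar [(0.94, [0.531, 0.45,
[... 200 characters left out ...]
[(0.69, [0.417, -0.26, 0.0])]
stopper [(0.62, [0.401, 0.36, -0.002]), (0.5, [0.395, -0.359, 0.002])]
top 57.82540237440698 313.68306170237815 240.2719098775072 [ 2.16233454 -2.04793988  0.23344311] [0.02338725 0.4578891  0.94829482]
caddy [(0.57, [0.481, -0.042, 0.0])]
garlic_bulb [(0.83, [0.4, 0.358, -0.002]), (0.7, [0.344, 0.465, -0.002])]
shaker [(0.75, [0.392, 0.255, -0.003])]
wide_jar [(0.6, [0.519, -0.369, -0.003])]
round_jar [(0.89, [0.531, 0.367, -0.001]), (0.81, [0.528, 0.448, -0.002]), (0.6, [0.455, 0.468, 0.0])]
short_jar [(0.95, [0.518, 0.259, -0.007])]
lemon_front [(0.92, [0.518, -0.231, -0.001])]
brown_egg [(0.89, [0.419, -0.253, -0.0])]
stopper [(0.56, [0.398, -0.359, 0.002])]
```

View pics/side0.png

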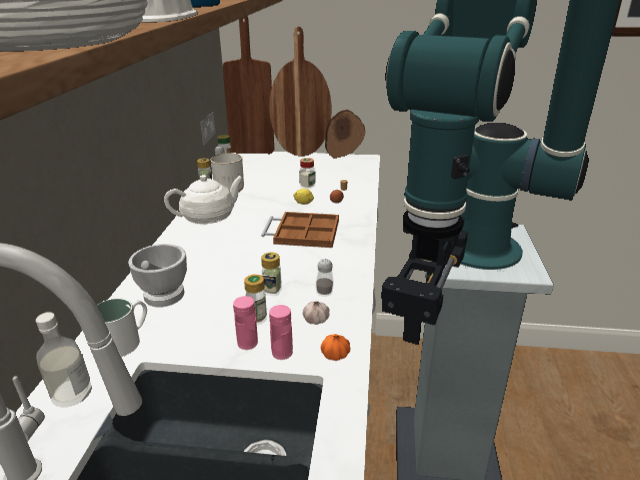

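View pics/top0.png

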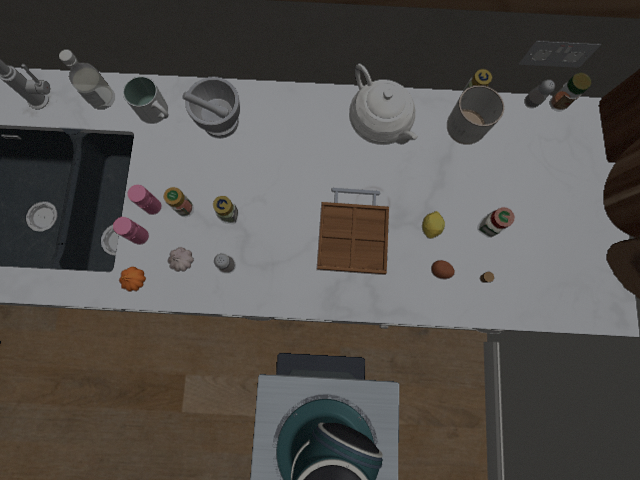

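```bash
cat > h.py <<'E'
from rig import *
import cv2, numpy as np
def cal(d):
    f=240/np.tan(np.radians(d["vfov"]/2)); K=np.array([[f,0,d["cx"]],[0,f,d["cy"]],[0,0,1]])
    return K,cv2.Rodrigues(np.array(d["rvec"],float))[0],np.array(d["tvec"],float)
def rectify(d,z,x0,y0,w,h,s):
    """bird view of plane z: column -> -y from y0, row -> -x from x0 (x0,y0 = upper left), s px/m"""
    K,R,t=cal(d)
    A=np.array([[0,-1/s,x0],[-1/s,0,y0],[0,0,z],[0,0,1]])
    H=K@np.c_[R,t]@A
    return cv2.warpPerspective(d["img"],np.linalg.inv(H),(int(w*s),int(h*s)),flags=cv2.INTER_CUBIC)
def pt(d,px,z):
    K,R,t=cal(d); r=R.T@np.linalg.inv(K)@np.array([*px,1.]); c=-R.T@t
    return c+r*(z-c[2])/r[2]
E
python3 - <<'E'
from h import *
d=capture("top"); K,R,t=cal(d); print("cam",-R.T@t)
b=rectify(d,.022,.62,.09,.26,.26,2000)
hsv=cv2.cvtColor(b,cv2.COLOR_RGB2HSV); m=((hsv[...,1]>90)&(hsv[...,2]>20)).astype(np.uint8)
c=max(cv2.findContours(m,0,2)[0],key=cv2.contourArea); r=cv2.minAreaRect(c); print("rect mm",r[1][0]/2,r[1][1]/2,r[2],"centre",.62-r[0][1]/2000,.09-r[0][0]/2000)
g=rectify(d,.1,.60,.50,.32,.32,900)[:, :]
w=rectify(d,.097,.60,-.28,.15,.15,1500)
b=cv2.resize(b,(390,390)); w=cv2.resize(w,(390,390)); g=cv2.resize(g,(390,390))
s=capture("side")["img"]; s1=cv2.resize(s[240:370,215:365],(390,340)); s2=cv2.resize(s[150:250,255:365],(390,340))
p=np.zeros((600,790,3),np.uint8)
q=lambda a:cv2.resize(a,(390,298))
p[:298,:390]=q(g);p[:298,400:]=q(b);p[302:,:390]=q(s1);p[302:,400:]=q(s2)
cv2.imwrite("pics/c1.png",p[...,::-1])
E
```

```text
cam [0.23845876 0.04352264 1.02504422]
rect mm 161.5426025390625 164.1436309814453 1.0569977760314941 centre 0.47549293518066404 -0.04473326110839845
```

View pics/c1.png

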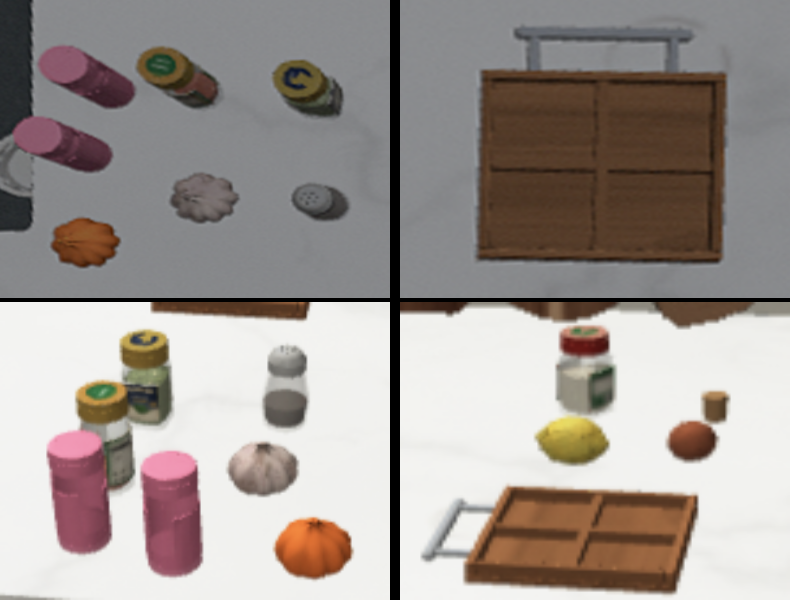

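```bash
python3 - <<'E'
from h import *
d=capture("side")
b=rectify(d,.022,.62,.09,.26,.26,2000)
hsv=cv2.cvtColor(b,cv2.COLOR_RGB2HSV); m=((hsv[...,1]>90)&(hsv[...,2]>20)).astype(np.uint8)
c=max(cv2.findContours(m,0,2)[0],key=cv2.contourArea); r=cv2.minAreaRect(c); print("side rect mm",r[1][0]/2,r[1][1]/2,r[2],"centre",.62-r[0][1]/2000,.09-r[0][0]/2000)
near={"caddy":(.476,-.044),"garlic_bulb":(.4,.36),"shaker":(.393,.254),"wide_jar":(.519,-.371),"round_jar":(.53,.37)}
res={(t,c):[] for t in near for c in("top","side")}
for i in range(3):
  for c in("top","side"):
    capture(c)
    for t,n in near.items():
      for r in spot_point(c,t):
        if np.hypot(*(np.array(r["point"])[:2]-n))<.02: res[t,c].append(r["point"][:2])
for k,v in res.items(): print(k,len(v),np.round(np.mean(v,0),4) if v else "",np.round(np.std(v,0),4) if v else "")
E
```

```text
side rect mm 194.7225341796875 165.8563995361328 0.9776487946510315 centre 0.47433996582031246 -0.019277145385742198
('caddy', 'top') 3 [ 0.478  -0.0384] [0.0023 0.0024]
('caddy', 'side') 3 [ 0.4761 -0.0416] [0.001  0.0009]
('garlic_bulb', 'top') 3 [0.4008 0.3575] [0.0012 0.0029]
('garlic_bulb', 'side') 3 [0.4017 0.3594] [0.0004 0.0021]
('shaker', 'top') 3 [0.3925 0.2547] [0.0011 0.0006]
('shaker', 'side') 3 [0.3943 0.2513] [0.0008 0.0016]
('wide_jar', 'top') 3 [ 0.5207 -0.3712] [0.0003 0.0011]
('wide_jar', 'side') 3 [ 0.5205 -0.3738] [0.0015 0.0017]
('round_jar', 'top') 3 [0.5315 0.3668] [0.0008 0.0018]
('round_jar', 'side') 3 [0.5273 0.3699] [0.0003 0.0029]
```

```bash
python3 -m handwheel '[{"az":0.9},{"az":0.9},{"az":0.9},{"az":0.9},{"az":0.9},{"az":0.9},{"az":0.9},{"az":0.88},{}]'; python3 -c "
from rig import *;s=get_state();print(s['tool_pos'],s['eef_rot'],s['joint_positions'])"
```

```text
[0.21026173 0.64140484 0.25770874] [ 2.64270351e-06  1.57721815e-01  9.87483584e-01 -7.08138487e-06] [ 1.21712695e+00  2.63890521e-01  1.60400623e+00 -8.29664029e-06
  1.27370877e+00 -3.69006219e-02]invalid input at $[0]: expected keys dx, dy, dz, ax, ay, az, fingers
```

```bash
python3 -m handwheel '[{"dx":0,"dy":0,"dz":0,"ax":0,"ay":0,"az":0.9,"fingers":1},{"dx":0,"dy":0,"dz":0,"ax":0,"ay":0,"az":0.9,"fingers":1},{"dx":0,"dy":0,"dz":0,"ax":0,"ay":0,"az":0.9,"fingers":1},{"dx":0,"dy":0,"dz":0,"ax":0,"ay":0,"az":0.9,"fingers":1},{"dx":0,"dy":0,"dz":0,"ax":0,"ay":0,"az":0.9,"fingers":1},{"dx":0,"dy":0,"dz":0,"ax":0,"ay":0,"az":0.9,"fingers":1},{"dx":0,"dy":0,"dz":0,"ax":0,"ay":0,"az":0.9,"fingers":1},{"dx":0,"dy":0,"dz":0,"ax":0,"ay":0,"az":0.88,"fingers":1},{"dx":0,"dy":0,"dz":0,"ax":0,"ay":0,"az":0,"fingers":1}]'; python3 -c "
from rig import *;s=get_state();print(s['tool_pos'],s['eef_rot'],s['joint_positions'])"
```

```text
t: 4.08
tool_pos: [0.2103, 0.6414, 0.2577]
eef_rot: [-0.0, 0.706, 0.708, 0.0]
wrist_force: [-0.3, 0.3, 0.3]
grip_width: 0.0882
grasp_force: 0.0
[0.21028457 0.64142449 0.25774513] [-3.13823604e-05  7.06216841e-01  7.07995601e-01  2.47239022e-05] [1.21708416e+00 2.63866358e-01 1.60396909e+00 3.80753985e-05
 1.27368608e+00 1.21455746e+00]
```

```bash
python3 -m handwheel '[{"dx":-0.047,"dy":0.032,"dz":0,"ax":0,"ay":0,"az":0,"fingers":1},{"dx":-0.047,"dy":0.032,"dz":0,"ax":0,"ay":0,"az":0,"fingers":1},{"dx":-0.047,"dy":0.032,"dz":0,"ax":0,"ay":0,"az":0,"fingers":1},{"dx":-0.047,"dy":0.032,"dz":0,"ax":0,"ay":0,"az":0,"fingers":1},{"dx":-0.047,"dy":0.032,"dz":0,"ax":0,"ay":0,"az":0,"fingers":1},{"dx":-0.048,"dy":0.031,"dz":0,"ax":0,"ay":0,"az":0,"fingers":1},{"dx":0,"dy":0,"dz":0.05,"ax":0,"ay":0,"az":0,"fingers":1},{"dx":0,"dy":0,"dz":0.05,"ax":0,"ay":0,"az":0,"fingers":1},{"dx":0,"dy":0,"dz":0.025,"ax":0,"ay":0,"az":0,"fingers":1},{"dx":0,"dy":0,"dz":0,"ax":0,"ay":0,"az":0,"fingers":1}]'
```

```text
t: 5.32
tool_pos: [0.3999, 0.3571, 0.1303]
eef_rot: [-0.0, 0.706, 0.708, -0.003]
wrist_force: [-0.5, -0.1, -0.1]
grip_width: 0.0885
grasp_force: 0.0
```

```bash
python3 -m handwheel '[{"dx":0.001,"dy":0,"dz":0.05,"ax":0,"ay":0,"az":0,"fingers":1},{"dx":0,"dy":0,"dz":0.046,"ax":0,"ay":0,"az":0,"fingers":1},{"dx":0,"dy":0,"dz":0,"ax":0,"ay":0,"az":0,"fingers":1},{"dx":0,"dy":0,"dz":0,"ax":0,"ay":0,"az":0,"fingers":0},{"dx":0,"dy":0,"dz":0,"ax":0,"ay":0,"az":0,"fingers":0},{"dx":0,"dy":0,"dz":0,"ax":0,"ay":0,"az":0,"fingers":0},{"dx":0,"dy":0,"dz":0,"ax":0,"ay":0,"az":0,"fingers":0}]'
```

```text
t: 6.2
tool_pos: [0.4024, 0.3604, 0.0384]
eef_rot: [0.0, 0.707, 0.707, 0.001]
wrist_force: [-0.5, -0.5, 7.0]
grip_width: 0.0548
grasp_force: 30.0
```

```bash
python3 -m handwheel '[{"dx":0,"dy":0,"dz":-0.03,"ax":0,"ay":0,"az":0,"fingers":0},{"dx":0,"dy":0,"dz":-0.05,"ax":0,"ay":0,"az":0,"fingers":0},{"dx":0,"dy":0,"dz":-0.04,"ax":0,"ay":0,"az":0,"fingers":0},{"dx":0,"dy":0,"dz":0,"ax":0,"ay":0,"az":0,"fingers":0},{"dx":0,"dy":0,"dz":0,"ax":0,"ay":0,"az":0,"fingers":0}]'; python3 - <<'E'
from h import *
s=capture("side")["img"]; cv2.imwrite("pics/g1.png",cv2.resize(s[180:360,220:460],(720,540))[...,::-1])
E
```

```text
t: 6.82
tool_pos: [0.4011, 0.3592, 0.1562]
eef_rot: [-0.0, 0.707, 0.707, -0.0]
wrist_force: [-0.8, 0.5, -0.2]
grip_width: 0.0547
grasp_force: 29.7
```

View pics/g1.png

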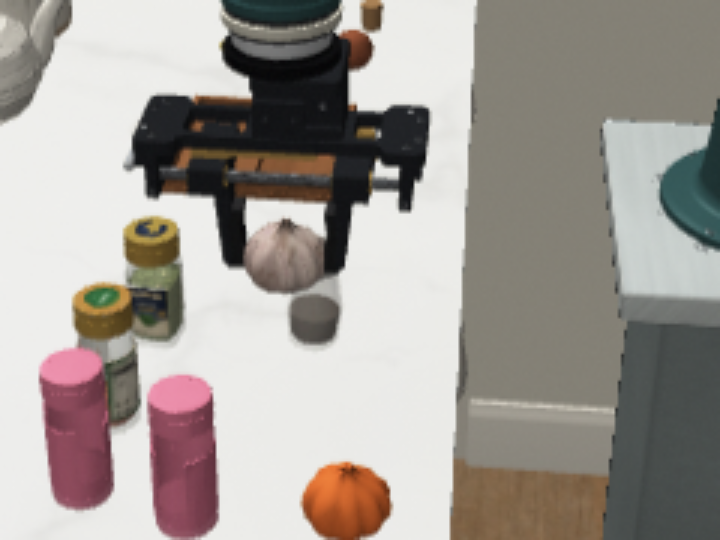

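```bash
python3 -m handwheel '[{"dx":-0.055,"dy":0.0044,"dz":-0.03,"ax":0,"ay":0,"az":0,"fingers":0},{"dx":-0.055,"dy":0.0044,"dz":0,"ax":0,"ay":0,"az":0,"fingers":0},{"dx":-0.055,"dy":0.0044,"dz":0,"ax":0,"ay":0,"az":0,"fingers":0},{"dx":-0.055,"dy":0.0044,"dz":0,"ax":0,"ay":0,"az":0,"fingers":0},{"dx":-0.055,"dy":0.0044,"dz":0,"ax":0,"ay":0,"az":0,"fingers":0},{"dx":-0.055,"dy":0.0044,"dz":0,"ax":0,"ay":0,"az":0,"fingers":0},{"dx":-0.055,"dy":0.0044,"dz":0,"ax":0,"ay":0,"az":0,"fingers":0},{"dx":-0.055,"dy":0.0044,"dz":0,"ax":0,"ay":0,"az":0,"fingers":0},{"dx":0,"dy":0,"dz":0.05,"ax":0,"ay":0,"az":0,"fingers":0},{"dx":0,"dy":0,"dz":0.05,"ax":0,"ay":0,"az":0,"fingers":0},{"dx":0,"dy":0,"dz":0.02,"ax":0,"ay":0,"az":0,"fingers":0},{"dx":0,"dy":0,"dz":0,"ax":0,"ay":0,"az":0,"fingers":0},{"dx":0,"dy":0,"dz":0,"ax":0,"ay":0,"az":0,"fingers":0}]'; python3 - <<'E'
from h import *
print(get_state()["tool_pos"])
s=capture("side")["img"];t=capture("top")["img"]
p=np.hstack([cv2.resize(s[160:270,240:360],(400,366)),cv2.resize(t[180:290,295:415],(400,366))])
cv2.imwrite("pics/g2.png",p[...,::-1])
E
```

```text
t: 8.5
tool_pos: [0.4371, -0.0801, 0.0665]
eef_rot: [-0.0, 0.707, 0.707, -0.0]
wrist_force: [2.2, 0.4, -0.1]
grip_width: 0.0548
grasp_force: 29.7
[ 0.43706491 -0.08007999  0.06654486]
```

View pics/g2.png

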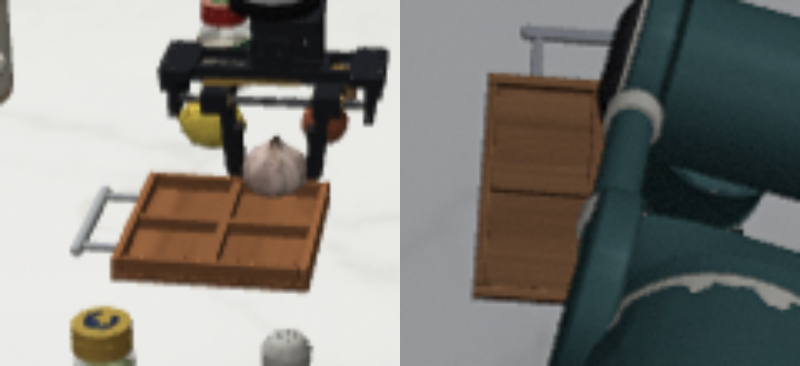

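```bash
python3 - <<'E'
from h import *
def pr(d,P):
    K,R,t=cal(d); return cv2.projectPoints(np.array(P,float),R,t,K,None)[0].reshape(-1,2)
out=[]
for cam,(r0,c0) in (("side",(160,240)),("top",(180,295))):
    d=capture(cam); S=400/120
    im=np.ascontiguousarray(cv2.resize(d["img"][r0:r0+110,c0:c0+120],(400,366),interpolation=cv2.INTER_CUBIC))
    f=lambda P:np.int32(((pr(d,P)-(c0,r0)+.5)*S-.5)*16).reshape(-1,1,2)
    a=np.radians(-1);c,s=np.cos(a),np.sin(a)
    L=lambda pts,z:[(.476+c*x-s*y,-.043+s*x+c*y,z) for x,y in pts]
    cv2.polylines(im,[f(L([(-.082,-.082),(-.082,.082),(.082,.082),(.082,-.082)],.022))],True,(0,255,0),1,cv2.LINE_AA,4)
    cv2.polylines(im,[f(L([(-.082,0),(.082,0)],.022))],False,(0,255,255),1,cv2.LINE_AA,4)
    cv2.polylines(im,[f(L([(0,-.082),(0,.082)],.022))],False,(0,255,255),1,cv2.LINE_AA,4)
    th=np.linspace(0,2*np.pi,40)
    for r,z in ((.030,.050),):
        cv2.polylines(im,[f(np.c_[.437+r*np.cos(th),-.080+r*np.sin(th),0*th+z])],True,(255,0,255),1,cv2.LINE_AA,4)
    out.append(im)
cv2.imwrite("pics/g3.png",np.hstack(out)[...,::-1])
E
```

```text
(no output)
```

View pics/g3.png

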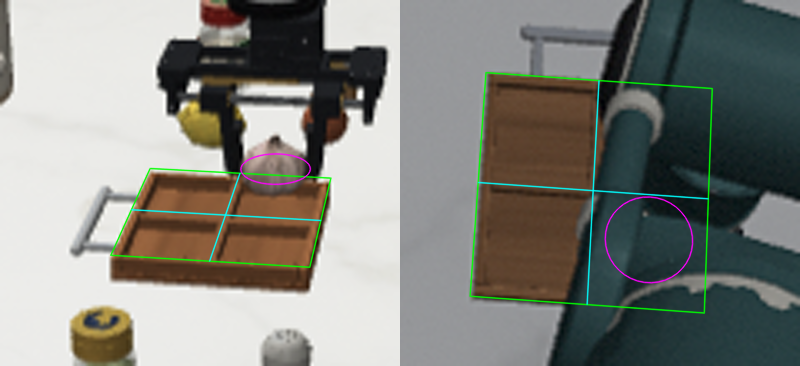

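```bash
python3 - <<'E'
from h import *
def pr(d,P):
    K,R,t=cal(d); return cv2.projectPoints(np.array(P,float),R,t,K,None)[0].reshape(-1,2)
d=capture("side"); K,R,t=cal(d); print("cam",-R.T@t)
r0,c0,S=190,270,8
im=np.ascontiguousarray(cv2.resize(d["img"][r0:r0+70,c0:c0+95],None,fx=S,fy=S,interpolation=cv2.INTER_CUBIC))
f=lambda P:np.int32(((pr(d,P)-(c0,r0)+.5)*S-.5)*16).reshape(-1,1,2)
T=get_state()["tool_pos"]
for sx in (-1,1):
    x=T[0]+sx*.0274
    cv2.polylines(im,[f([(x,T[1]-.009,T[2]-.019),(x,T[1]+.009,T[2]-.019),(x,T[1]+.009,T[2]+.03),(x,T[1]-.009,T[2]+.03)])],True,(255,0,255),1,cv2.LINE_AA,4)
a=np.radians(-1);c,s=np.cos(a),np.sin(a)
for cy,col in ((-.043,(0,255,0)),(-.036,(255,255,0))):
    L=lambda pts,z:[(.476+c*x-s*y,cy+s*x+c*y,z) for x,y in pts]
    cv2.polylines(im,[f(L([(-.082,-.082),(-.082,.082),(.082,.082),(.082,-.082)],.022))],True,col,1,cv2.LINE_AA,4)
    cv2.polylines(im,[f(L([(-.082,-.082),(-.082,.082),(.082,.082),(.082,-.082)],0))],True,col,1,cv2.LINE_AA,4)
cv2.imwrite("pics/g4.png",im[...,::-1])
E
```

```text
cam [0.28110478 1.23719808 0.69360721]
```

View pics/g4.png

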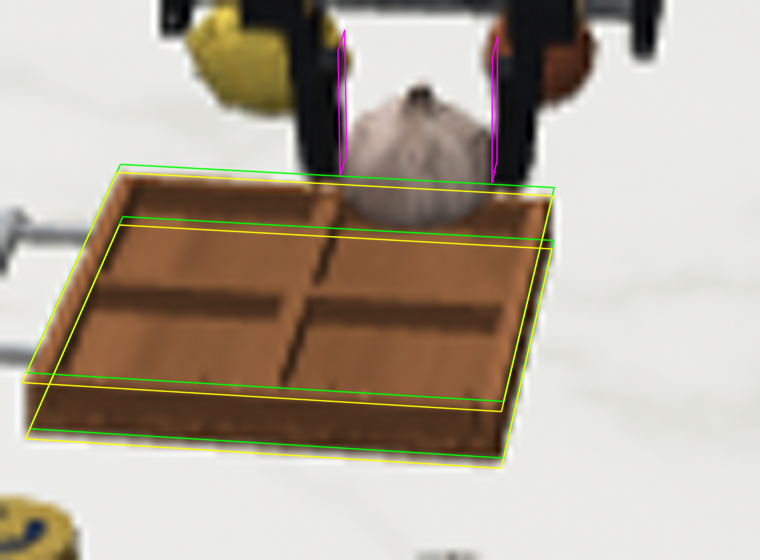

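```bash
python3 -m handwheel '[{"dx":0.001,"dy":0,"dz":0.012,"ax":0,"ay":0,"az":0,"fingers":0},{"dx":0,"dy":0,"dz":0.008,"ax":0,"ay":0,"az":0,"fingers":0},{"dx":0,"dy":0,"dz":0.002,"ax":0,"ay":0,"az":0,"fingers":0},{"dx":0,"dy":0,"dz":0,"ax":0,"ay":0,"az":0,"fingers":0},{"dx":0,"dy":0,"dz":0,"ax":0,"ay":0,"az":0,"fingers":0}]'
```

```text
t: 9.38
tool_pos: [0.4367, -0.079, 0.0458]
eef_rot: [-0.001, 0.707, 0.708, -0.001]
wrist_force: [-7.2, 2.0, 19.5]
grip_width: 0.0548
grasp_force: 30.9
```

```bash
python3 -m handwheel '[{"dx":0,"dy":0,"dz":-0.001,"ax":0,"ay":0,"az":0,"fingers":0.7},{"dx":0,"dy":0,"dz":0,"ax":0,"ay":0,"az":0,"fingers":0.85},{"dx":0,"dy":0,"dz":0,"ax":0,"ay":0,"az":0,"fingers":0.85},{"dx":0,"dy":0,"dz":0,"ax":0,"ay":0,"az":0,"fingers":0.85},{"dx":0,"dy":0,"dz":-0.04,"ax":0,"ay":0,"az":0,"fingers":0.85},{"dx":0,"dy":0,"dz":-0.06,"ax":0,"ay":0,"az":0,"fingers":1},{"dx":0,"dy":0,"dz":-0.06,"ax":0,"ay":0,"az":0,"fingers":1},{"dx":0.06,"dy":-0.006,"dz":-0.05,"ax":0,"ay":0,"az":0,"fingers":1},{"dx":0.06,"dy":-0.006,"dz":0,"ax":0,"ay":0,"az":0,"fingers":1},{"dx":0.06,"dy":-0.006,"dz":0,"ax":0,"ay":0,"az":0,"fingers":1},{"dx":0.06,"dy":-0.006,"dz":0,"ax":0,"ay":0,"az":0,"fingers":1},{"dx":0.06,"dy":-0.006,"dz":0,"ax":0,"ay":0,"az":0,"fingers":1},{"dx":0.03,"dy":-0.008,"dz":0,"ax":0,"ay":0,"az":0,"fingers":1},{"dx":0,"dy":0,"dz":0,"ax":0,"ay":0,"az":0,"fingers":1}]'; python3 - <<'E'
from h import *
s=capture("side")["img"];t=capture("top")["img"]
p=np.hstack([cv2.resize(s[160:270,240:360],(400,366)),cv2.resize(t[180:290,295:415],(400,366))])
cv2.imwrite("pics/g5.png",p[...,::-1])
E
```

```text
t: 11.12
tool_pos: [0.3993, 0.2403, 0.2451]
eef_rot: [-0.0, 0.705, 0.709, -0.0]
wrist_force: [0.4, -0.5, -0.4]
grip_width: 0.0877
grasp_force: 0.0
```

View pics/g5.png

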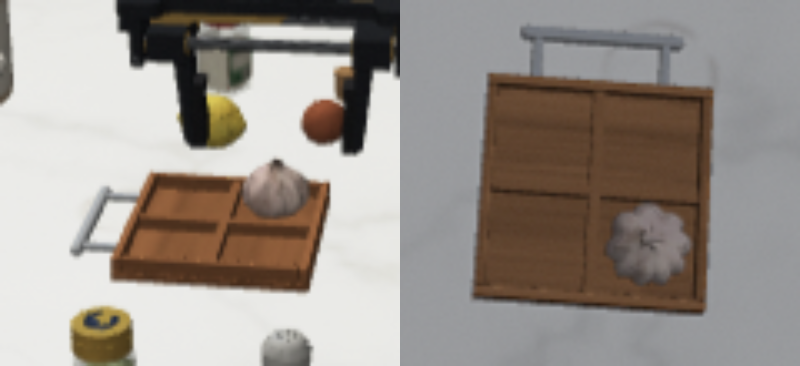

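```bash
python3 -m handwheel '[{"dx":0.012,"dy":-0.006,"dz":0.03,"ax":0,"ay":0,"az":0,"fingers":1},{"dx":0,"dy":0,"dz":0.06,"ax":0,"ay":0,"az":0,"fingers":1},{"dx":0,"dy":0,"dz":0,"ax":0,"ay":0,"az":0,"fingers":1},{"dx":0,"dy":0,"dz":0,"ax":0,"ay":0,"az":0,"fingers":1}]'
```

```text
t: 11.72
tool_pos: [0.395, 0.2501, 0.1568]
eef_rot: [0.0, 0.707, 0.707, 0.0]
wrist_force: [0.6, 0.3, -0.3]
grip_width: 0.088
grasp_force: 0.0
```

```bash
python3 -m handwheel '[{"dx":0.003,"dy":-0.0015,"dz":0.04,"ax":0,"ay":0,"az":0,"fingers":1},{"dx":0,"dy":0,"dz":0.037,"ax":0,"ay":0,"az":0,"fingers":1},{"dx":0,"dy":0,"dz":0,"ax":0,"ay":0,"az":0,"fingers":1},{"dx":0,"dy":0,"dz":0,"ax":0,"ay":0,"az":0,"fingers":0},{"dx":0,"dy":0,"dz":0,"ax":0,"ay":0,"az":0,"fingers":0},{"dx":0,"dy":0,"dz":0,"ax":0,"ay":0,"az":0,"fingers":0},{"dx":0,"dy":0,"dz":0,"ax":0,"ay":0,"az":0,"fingers":0},{"dx":0,"dy":0,"dz":0,"ax":0,"ay":0,"az":0,"fingers":0},{"dx":0,"dy":0,"dz":0,"ax":0,"ay":0,"az":0,"fingers":0}]'
```

```text
t: 12.85
tool_pos: [0.3925, 0.2537, 0.0785]
eef_rot: [0.0, 0.707, 0.707, 0.0]
wrist_force: [-0.2, -0.4, 1.1]
grip_width: 0.0327
grasp_force: 29.3
```

```bash
python3 -m handwheel '[{"dx":0,"dy":0,"dz":-0.02,"ax":0,"ay":0,"az":0,"fingers":0},{"dx":0,"dy":0,"dz":-0.05,"ax":0,"ay":0,"az":0,"fingers":0},{"dx":0,"dy":0,"dz":-0.05,"ax":0,"ay":0,"az":0,"fingers":0},{"dx":0,"dy":0,"dz":0,"ax":0,"ay":0,"az":0,"fingers":0},{"dx":0,"dy":0,"dz":0,"ax":0,"ay":0,"az":0,"fingers":0}]'; python3 - <<'E'
from h import *
s=capture("side")["img"]; cv2.imwrite("pics/s1.png",cv2.resize(s[180:340,220:420],(600,480))[...,::-1])
E
```

```text
t: 13.48
tool_pos: [0.392, 0.2534, 0.1977]
eef_rot: [-0.0, 0.707, 0.707, -0.001]
wrist_force: [-0.0, 0.2, -1.5]
grip_width: 0.0328
grasp_force: 29.3
```

View pics/s1.png

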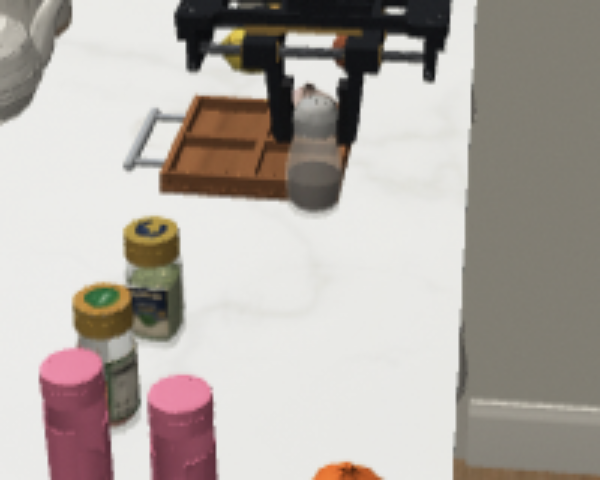

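```bash
python3 -m handwheel '[{"dx":-0.0513,"dy":0.0091,"dz":0,"ax":0,"ay":0,"az":0,"fingers":0},{"dx":-0.0513,"dy":0.0091,"dz":0,"ax":0,"ay":0,"az":0,"fingers":0},{"dx":-0.0513,"dy":0.0091,"dz":0,"ax":0,"ay":0,"az":0,"fingers":0},{"dx":-0.0513,"dy":0.0091,"dz":0,"ax":0,"ay":0,"az":0,"fingers":0},{"dx":-0.0513,"dy":0.0091,"dz":0,"ax":0,"ay":0,"az":0,"fingers":0},{"dx":0,"dy":0,"dz":0.04,"ax":0,"ay":0,"az":0,"fingers":0},{"dx":0,"dy":0,"dz":0.03,"ax":0,"ay":0,"az":0,"fingers":0},{"dx":0,"dy":0,"dz":0,"ax":0,"ay":0,"az":0,"fingers":0},{"dx":0,"dy":0,"dz":0,"ax":0,"ay":0,"az":0,"fingers":0}]'
```

```text
t: 14.65
tool_pos: [0.4379, -0.0026, 0.1282]
eef_rot: [-0.0, 0.707, 0.708, -0.0]
wrist_force: [0.1, 0.6, -0.4]
grip_width: 0.0327
grasp_force: 29.3
```

```bash
python3 -m handwheel '[{"dx":-0.001,"dy":0,"dz":0.025,"ax":0,"ay":0,"az":0,"fingers":0},{"dx":0,"dy":0,"dz":0.01,"ax":0,"ay":0,"az":0,"fingers":0},{"dx":0,"dy":0,"dz":0.004,"ax":0,"ay":0,"az":0,"fingers":0},{"dx":0,"dy":0,"dz":0.002,"ax":0,"ay":0,"az":0,"fingers":0},{"dx":0,"dy":0,"dz":0,"ax":0,"ay":0,"az":0,"fingers":0},{"dx":0,"dy":0,"dz":0,"ax":0,"ay":0,"az":0,"fingers":0}]'
```

```text
t: 15.4
tool_pos: [0.4387, -0.0038, 0.088]
eef_rot: [0.0, 0.707, 0.707, 0.0]
wrist_force: [-0.8, -0.3, -1.7]
grip_width: 0.0328
grasp_force: 29.3
```

```bash
python3 -m handwheel '[{"dx":0,"dy":0,"dz":0.002,"ax":0,"ay":0,"az":0,"fingers":0},{"dx":0,"dy":0,"dz":0,"ax":0,"ay":0,"az":0,"fingers":0},{"dx":0,"dy":0,"dz":0,"ax":0,"ay":0,"az":0,"fingers":0.7},{"dx":0,"dy":0,"dz":0,"ax":0,"ay":0,"az":0,"fingers":0.7},{"dx":0,"dy":0,"dz":0,"ax":0,"ay":0,"az":0,"fingers":0.7},{"dx":0,"dy":0,"dz":-0.05,"ax":0,"ay":0,"az":0,"fingers":0.7},{"dx":0,"dy":0,"dz":-0.06,"ax":0,"ay":0,"az":0,"fingers":1},{"dx":-0.05,"dy":0.012,"dz":-0.04,"ax":0,"ay":0,"az":0,"fingers":1},{"dx":-0.053,"dy":0.012,"dz":0,"ax":0,"ay":0,"az":0,"fingers":1},{"dx":-0.053,"dy":0.012,"dz":0,"ax":0,"ay":0,"az":0,"fingers":1},{"dx":-0.053,"dy":0.012,"dz":0,"ax":0,"ay":0,"az":0,"fingers":1},{"dx":-0.053,"dy":0.012,"dz":0,"ax":0,"ay":0,"az":0,"fingers":1},{"dx":-0.053,"dy":0.012,"dz":0,"ax":0,"ay":0,"az":0,"fingers":1},{"dx":-0.053,"dy":0.01,"dz":0,"ax":0,"ay":0,"az":0,"fingers":1},{"dx":0,"dy":0,"dz":0,"ax":0,"ay":0,"az":0,"fingers":1},{"dx":0,"dy":0,"dz":0,"ax":0,"ay":0,"az":0,"fingers":1}]'; python3 - <<'E'
from h import *
s=capture("side")["img"];t=capture("top")["img"]
p=np.hstack([cv2.resize(s[160:270,240:360],(400,366)),cv2.resize(t[180:290,295:415],(400,366))])
q=cv2.resize(s[145:205,280:360],(310,232)); 
for z in (.04,.09):
    r=cv2.resize(rectify(capture("top"),z,.58,-.31,.12,.12,1900),(232,232)); q=np.hstack([q,r])
q=np.hstack([q,np.zeros((232,800-q.shape[1],3),np.uint8)]) 
cv2.imwrite("pics/s2.png",np.vstack([p,q])[...,::-1])
E
```

```text
t: 17.4
tool_pos: [0.5196, -0.3692, 0.2331]
eef_rot: [-0.001, 0.707, 0.707, 0.0]
wrist_force: [-0.4, -0.2, -0.2]
grip_width: 0.0884
grasp_force: 0.0
```

View pics/s2.png

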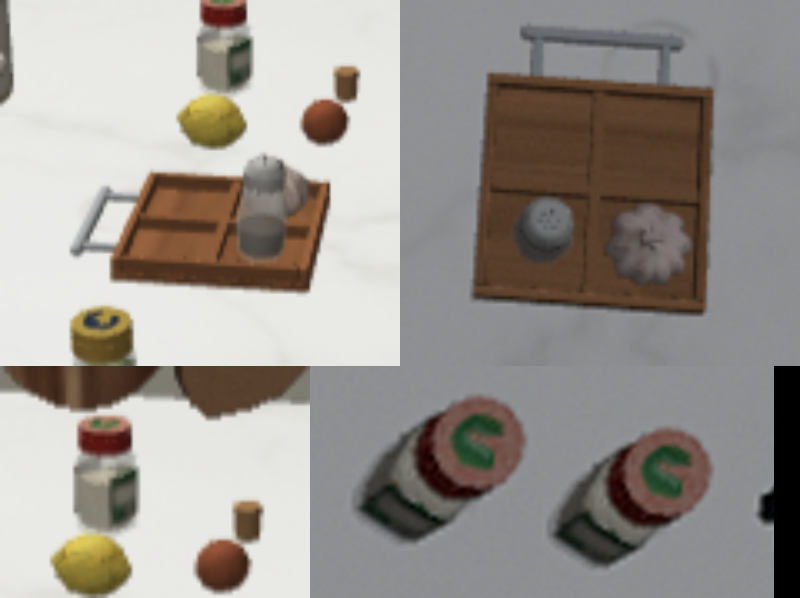

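```bash
python3 -m handwheel '[{"dx":-0.0035,"dy":0.001,"dz":0,"ax":0,"ay":0,"az":0,"fingers":1},{"dx":0,"dy":0,"dz":0.02,"ax":0,"ay":0,"az":0.8,"fingers":1},{"dx":0,"dy":0,"dz":0.02,"ax":0,"ay":0,"az":0.8,"fingers":1},{"dx":0,"dy":0,"dz":0.02,"ax":0,"ay":0,"az":0.85,"fingers":1},{"dx":0,"dy":0,"dz":0.02,"ax":0,"ay":0,"az":0.85,"fingers":1},{"dx":0,"dy":0,"dz":0,"ax":0,"ay":0,"az":0,"fingers":1},{"dx":0,"dy":0,"dz":0,"ax":0,"ay":0,"az":0,"fingers":1}]'
```

```text
t: 18.48
tool_pos: [0.5215, -0.3733, 0.1547]
eef_rot: [0.001, 0.878, 0.479, 0.0]
wrist_force: [-0.4, -1.1, 0.8]
grip_width: 0.0883
grasp_force: 0.0
```

```bash
python3 -m handwheel '[{"dx":0,"dy":0,"dz":0.05,"ax":0,"ay":0,"az":0,"fingers":1},{"dx":0,"dy":0,"dz":0.042,"ax":0,"ay":0,"az":0,"fingers":1},{"dx":0,"dy":0,"dz":0,"ax":0,"ay":0,"az":0,"fingers":1},{"dx":0,"dy":0,"dz":0,"ax":0,"ay":0,"az":0,"fingers":0.3},{"dx":0,"dy":0,"dz":0,"ax":0,"ay":0,"az":0,"fingers":0},{"dx":0,"dy":0,"dz":0,"ax":0,"ay":0,"az":0,"fingers":0},{"dx":0,"dy":0,"dz":0,"ax":0,"ay":0,"az":0,"fingers":0},{"dx":0,"dy":0,"dz":0,"ax":0,"ay":0,"az":0,"fingers":0}]'
```

```text
t: 19.48
tool_pos: [0.5213, -0.3734, 0.0626]
eef_rot: [0.0, 0.879, 0.478, 0.0]
wrist_force: [-0.8, 0.9, 3.6]
grip_width: 0.0455
grasp_force: 29.9
```

```bash
python3 -m handwheel '[{"dx":0,"dy":0,"dz":-0.03,"ax":0,"ay":0,"az":0,"fingers":0},{"dx":0,"dy":0,"dz":-0.05,"ax":0,"ay":0,"az":0,"fingers":0},{"dx":0,"dy":0,"dz":-0.04,"ax":0,"ay":0,"az":-0.85,"fingers":0},{"dx":0,"dy":0,"dz":-0.03,"ax":0,"ay":0,"az":-0.85,"fingers":0},{"dx":0,"dy":0,"dz":0,"ax":0,"ay":0,"az":-0.85,"fingers":0},{"dx":0,"dy":0,"dz":0,"ax":0,"ay":0,"az":-0.75,"fingers":0},{"dx":0.048,"dy":-0.001,"dz":0,"ax":0,"ay":0,"az":0,"fingers":0},{"dx":0.048,"dy":-0.001,"dz":0,"ax":0,"ay":0,"az":0,"fingers":0},{"dx":0.048,"dy":-0.001,"dz":0,"ax":0,"ay":0,"az":0,"fingers":0},{"dx":0.048,"dy":-0.001,"dz":0,"ax":0,"ay":0,"az":0,"fingers":0},{"dx":0.048,"dy":-0.001,"dz":0,"ax":0,"ay":0,"az":0,"fingers":0},{"dx":0.049,"dy":-0.002,"dz":0,"ax":0,"ay":0,"az":0,"fingers":0},{"dx":0,"dy":0,"dz":0,"ax":0,"ay":0,"az":0,"fingers":0},{"dx":0,"dy":0,"dz":0,"ax":0,"ay":0,"az":0,"fingers":0}]'; python3 - <<'E'
from h import *
s=capture("side")["img"];t=capture("top")["img"]
p=np.hstack([cv2.resize(s[130:260,230:370],(400,366)),cv2.resize(t[160:290,285:425],(400,366))])
cv2.imwrite("pics/w1.png",p[...,::-1])
E
```

```text
t: 21.22
tool_pos: [0.5137, -0.0843, 0.2117]
eef_rot: [0.0, 0.706, 0.708, -0.0]
wrist_force: [0.4, 0.4, -0.6]
grip_width: 0.0452
grasp_force: 29.9
```

View pics/w1.png

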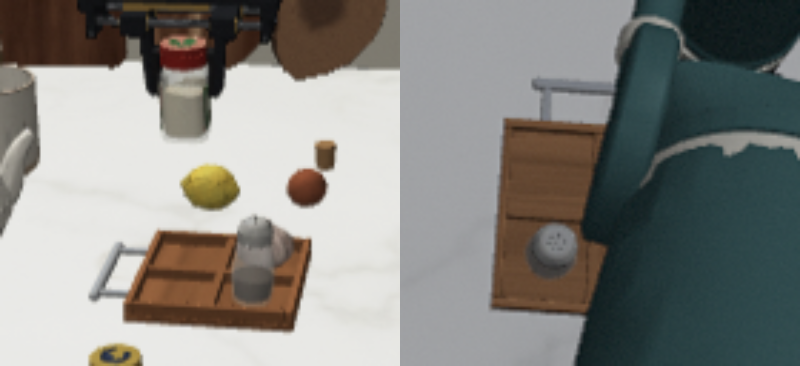

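```bash
python3 -m handwheel '[{"dx":0.0015,"dy":0.0005,"dz":0.05,"ax":0,"ay":0,"az":0,"fingers":0},{"dx":0,"dy":0,"dz":0.05,"ax":0,"ay":0,"az":0,"fingers":0},{"dx":0,"dy":0,"dz":0.025,"ax":0,"ay":0,"az":0,"fingers":0},{"dx":0,"dy":0,"dz":0.01,"ax":0,"ay":0,"az":0,"fingers":0},{"dx":0,"dy":0,"dz":0.004,"ax":0,"ay":0,"az":0,"fingers":0},{"dx":0,"dy":0,"dz":0,"ax":0,"ay":0,"az":0,"fingers":0},{"dx":0,"dy":0,"dz":0,"ax":0,"ay":0,"az":0,"fingers":0}]'
```

```text
t: 22.2
tool_pos: [0.5154, -0.083, 0.0742]
eef_rot: [0.001, 0.707, 0.707, 0.001]
wrist_force: [-1.2, 0.3, -1.5]
grip_width: 0.0454
grasp_force: 29.9
```

```bash
python3 -m handwheel '[{"dx":0,"dy":0,"dz":0.002,"ax":0,"ay":0,"az":0,"fingers":0},{"dx":0,"dy":0,"dz":0.001,"ax":0,"ay":0,"az":0,"fingers":0},{"dx":0,"dy":0,"dz":0.0005,"ax":0,"ay":0,"az":0,"fingers":0},{"dx":0,"dy":0,"dz":0,"ax":0,"ay":0,"az":0,"fingers":0}]'
```

```text
t: 22.7
tool_pos: [0.5147, -0.0827, 0.0705]
eef_rot: [0.0, 0.707, 0.707, 0.0]
wrist_force: [-2.8, 0.1, 6.4]
grip_width: 0.0454
grasp_force: 29.9
```

```bash
python3 -m handwheel '[{"dx":0,"dy":0,"dz":0,"ax":0,"ay":0,"az":0,"fingers":0.68},{"dx":0,"dy":0,"dz":0,"ax":0,"ay":0,"az":0,"fingers":0.68},{"dx":0,"dy":0,"dz":0,"ax":0,"ay":0,"az":0,"fingers":0.68},{"dx":0,"dy":0,"dz":-0.05,"ax":0,"ay":0,"az":0,"fingers":0.68},{"dx":0,"dy":0,"dz":-0.06,"ax":0,"ay":0,"az":0,"fingers":1},{"dx":0,"dy":0,"dz":-0.06,"ax":0,"ay":0,"az":0,"fingers":1},{"dx":0.05,"dy":0,"dz":-0.01,"ax":0,"ay":0,"az":0,"fingers":1},{"dx":0.05,"dy":0.002,"dz":0,"ax":0,"ay":0,"az":0,"fingers":1},{"dx":0.05,"dy":0.002,"dz":0,"ax":0,"ay":0,"az":0,"fingers":1},{"dx":0.05,"dy":0.002,"dz":0,"ax":0,"ay":0,"az":0,"fingers":1},{"dx":0.05,"dy":0.002,"dz":0,"ax":0,"ay":0,"az":0,"fingers":1},{"dx":0.05,"dy":0.002,"dz":0,"ax":0,"ay":0,"az":0,"fingers":1},{"dx":0.05,"dy":0.002,"dz":0,"ax":0,"ay":0,"az":0,"fingers":1},{"dx":0.05,"dy":0.002,"dz":0,"ax":0,"ay":0,"az":0,"fingers":1},{"dx":0.05,"dy":0,"dz":0,"ax":0,"ay":0,"az":0,"fingers":1},{"dx":0,"dy":0,"dz":0,"ax":0,"ay":0,"az":0,"fingers":1},{"dx":0,"dy":0,"dz":0,"ax":0,"ay":0,"az":0,"fingers":1}]'
```

```text
t: 24.82
tool_pos: [0.5276, 0.367, 0.2487]
eef_rot: [0.0, 0.707, 0.708, -0.001]
wrist_force: [0.9, 0.4, 0.9]
grip_width: 0.0881
grasp_force: 0.0
```

```bash
python3 -m handwheel '[{"dx":0.0015,"dy":0.002,"dz":0.05,"ax":0,"ay":0,"az":0,"fingers":1},{"dx":0,"dy":0,"dz":0.05,"ax":0,"ay":0,"az":0,"fingers":1},{"dx":0,"dy":0,"dz":0.05,"ax":0,"ay":0,"az":0,"fingers":1},{"dx":0,"dy":0,"dz":0.032,"ax":0,"ay":0,"az":0,"fingers":1},{"dx":0,"dy":0,"dz":0,"ax":0,"ay":0,"az":0,"fingers":1},{"dx":0,"dy":0,"dz":0,"ax":0,"ay":0,"az":0,"fingers":0.3},{"dx":0,"dy":0,"dz":0,"ax":0,"ay":0,"az":0,"fingers":0},{"dx":0,"dy":0,"dz":0,"ax":0,"ay":0,"az":0,"fingers":0},{"dx":0,"dy":0,"dz":0,"ax":0,"ay":0,"az":0,"fingers":0},{"dx":0,"dy":0,"dz":0,"ax":0,"ay":0,"az":0,"fingers":0},{"dx":0,"dy":0,"dz":0,"ax":0,"ay":0,"az":0,"fingers":0}]'
```

```text
t: 26.2
tool_pos: [0.5299, 0.3691, 0.0677]
eef_rot: [-0.0, 0.707, 0.707, 0.0]
wrist_force: [-1.2, 0.2, 2.8]
grip_width: 0.0408
grasp_force: 29.9
```

```bash
python3 -m handwheel '[{"dx":0,"dy":0,"dz":-0.03,"ax":0,"ay":0,"az":0,"fingers":0},{"dx":0,"dy":0,"dz":-0.06,"ax":0,"ay":0,"az":0,"fingers":0},{"dx":0,"dy":0,"dz":-0.06,"ax":0,"ay":0,"az":0,"fingers":0},{"dx":0,"dy":0,"dz":0,"ax":0,"ay":0,"az":0,"fingers":0},{"dx":-0.0534,"dy":-0.002,"dz":0,"ax":0,"ay":0,"az":0,"fingers":0},{"dx":-0.0534,"dy":-0.002,"dz":0,"ax":0,"ay":0,"az":0,"fingers":0},{"dx":-0.0534,"dy":-0.002,"dz":0,"ax":0,"ay":0,"az":0,"fingers":0},{"dx":-0.0534,"dy":-0.002,"dz":0,"ax":0,"ay":0,"az":0,"fingers":0},{"dx":-0.0534,"dy":-0.002,"dz":0,"ax":0,"ay":0,"az":0,"fingers":0},{"dx":-0.0534,"dy":-0.002,"dz":0,"ax":0,"ay":0,"az":0,"fingers":0},{"dx":-0.0534,"dy":-0.002,"dz":0,"ax":0,"ay":0,"az":0,"fingers":0},{"dx":0,"dy":0,"dz":0,"ax":0,"ay":0,"az":0,"fingers":0},{"dx":0,"dy":0,"dz":0,"ax":0,"ay":0,"az":0,"fingers":0},{"dx":0,"dy":0,"dz":0,"ax":0,"ay":0,"az":0,"fingers":0}]';python3 - <<'E'
from h import *
s=capture("side")["img"]
cv2.imwrite("pics/r1.png",cv2.resize(s[110:290,230:470],(720,540))[...,::-1])
E
```

```text
t: 27.95
tool_pos: [0.516, -0.0038, 0.2167]
eef_rot: [-0.001, 0.706, 0.708, -0.0]
wrist_force: [0.1, -0.7, -2.1]
grip_width: 0.0411
grasp_force: 29.9
```

View pics/r1.png

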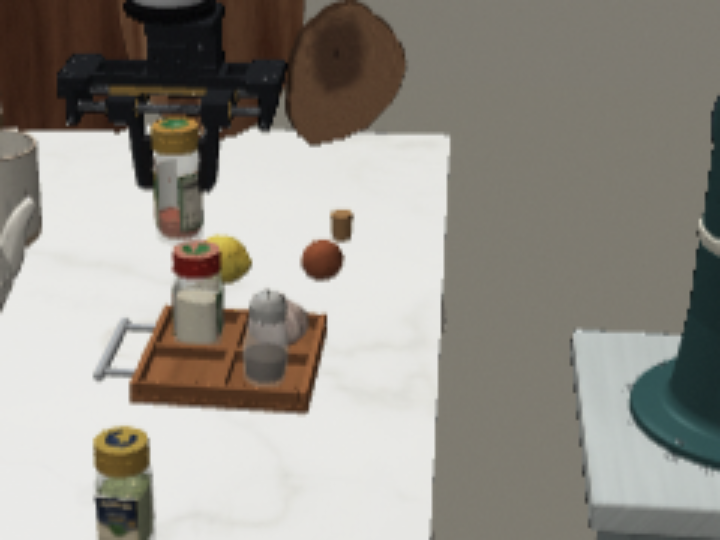

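```bash
python3 -m handwheel '[{"dx":-0.001,"dy":0,"dz":0.05,"ax":0,"ay":0,"az":0,"fingers":0},{"dx":0,"dy":0,"dz":0.05,"ax":0,"ay":0,"az":0,"fingers":0},{"dx":0,"dy":0,"dz":0.025,"ax":0,"ay":0,"az":0,"fingers":0},{"dx":0,"dy":0,"dz":0.01,"ax":0,"ay":0,"az":0,"fingers":0},{"dx":0,"dy":0,"dz":0.004,"ax":0,"ay":0,"az":0,"fingers":0},{"dx":0,"dy":0,"dz":0.0015,"ax":0,"ay":0,"az":0,"fingers":0},{"dx":0,"dy":0,"dz":0,"ax":0,"ay":0,"az":0,"fingers":0},{"dx":0,"dy":0,"dz":0,"ax":0,"ay":0,"az":0,"fingers":0}]'
```

```text
t: 29.0
tool_pos: [0.5169, -0.0061, 0.0778]
eef_rot: [0.001, 0.707, 0.707, 0.001]
wrist_force: [0.0, -0.5, -1.2]
grip_width: 0.0408
grasp_force: 29.9
```

```bash
python3 -m handwheel '[{"dx":0.001,"dy":-0.001,"dz":0.001,"ax":0,"ay":0,"az":0,"fingers":0},{"dx":0,"dy":0,"dz":0.001,"ax":0,"ay":0,"az":0,"fingers":0},{"dx":0,"dy":0,"dz":0.0005,"ax":0,"ay":0,"az":0,"fingers":0},{"dx":0,"dy":0,"dz":0,"ax":0,"ay":0,"az":0,"fingers":0}]'
```

```text
t: 29.5
tool_pos: [0.5154, -0.005, 0.0756]
eef_rot: [0.0, 0.707, 0.707, 0.0]
wrist_force: [-3.2, -0.2, 7.6]
grip_width: 0.0411
grasp_force: 29.9
```

Contact with the floor; release and retreat clear of the caddy.

```bash
python3 -m handwheel '[{"dx":0,"dy":0,"dz":0,"ax":0,"ay":0,"az":0,"fingers":0.66},{"dx":0,"dy":0,"dz":0,"ax":0,"ay":0,"az":0,"fingers":0.66},{"dx":0,"dy":0,"dz":0,"ax":0,"ay":0,"az":0,"fingers":0.66},{"dx":0,"dy":0,"dz":-0.05,"ax":0,"ay":0,"az":0,"fingers":0.66},{"dx":0,"dy":0,"dz":-0.06,"ax":0,"ay":0,"az":0,"fingers":0.7},{"dx":0,"dy":0,"dz":-0.06,"ax":0,"ay":0,"az":0,"fingers":0.7},{"dx":0.05,"dy":0,"dz":-0.01,"ax":0,"ay":0,"az":0,"fingers":1},{"dx":0.06,"dy":0,"dz":0,"ax":0,"ay":0,"az":0,"fingers":1},{"dx":0.06,"dy":0,"dz":0,"ax":0,"ay":0,"az":0,"fingers":1},{"dx":0.06,"dy":0,"dz":0,"ax":0,"ay":0,"az":0,"fingers":1},{"dx":0.06,"dy":0,"dz":0,"ax":0,"ay":0,"az":0,"fingers":1},{"dx":0.06,"dy":0,"dz":0,"ax":0,"ay":0,"az":0,"fingers":1},{"dx":0,"dy":0,"dz":0,"ax":0,"ay":0,"az":0,"fingers":1},{"dx":0,"dy":0,"dz":0,"ax":0,"ay":0,"az":0,"fingers":1}]'; python3 - <<'E'
from h import *
s=capture("side")["img"];t=capture("top")["img"]
p=np.hstack([cv2.resize(s[130:290,240:400],(400,400)),cv2.resize(t[160:300,285:425],(400,400))])
cv2.imwrite("pics/f1.png",p[...,::-1])
E
```

```text
t: 31.25
tool_pos: [0.5146, 0.3448, 0.2537]
eef_rot: [0.0, 0.706, 0.708, -0.001]
wrist_force: [-0.3, 0.3, -0.4]
grip_width: 0.088
grasp_force: 0.0
```

View pics/f1.png

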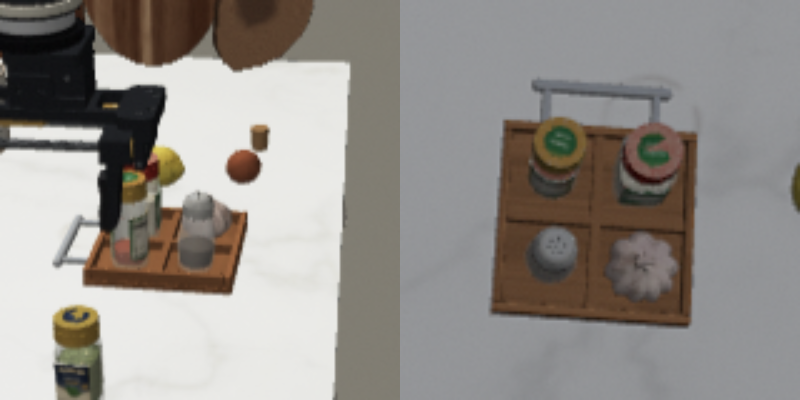

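All four stand upright, each in its own pocket, and the other items have not moved, so I'm handing the job in.

```bash
python3 -c "
from rig import *;print(close_job())"
```

```text
the job is handed in; nothing more can be done
None
```

The job is handed in after about 31 s of the 102 s: the last pictures show the garlic, shaker, red-capped jar and tall round yellow-capped jar upright in their assigned pockets, and I saw nothing knocked over or otherwise moved; no verdict came back.

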